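Close the copper slug in its clamshell case and turn the case window-up on the laser plate

TASK

Stand the copper slug in the pocket of the open blue case, swing the orange lid fully shut over it, then turn the whole closed case over and leave it lying flat on the dark inspection plate, window up, centred in the white outline and lined up with it (either way round). Set the case down under control, without letting it drop or tumble, and leave the two steel slugs, the bottle and the brass weight where they stand.

Things in the scene. Friction and masses are not known exactly. Their poses are not given: they have to be found in the camera images.
- copper_slug_center (a point): Centre of the copper slug, an upright solid cylinder 24 mm in diameter and 26 mm tall, about 100 g (+-25%). It starts in one of the three places of the rack, which one varies.
- steel_slug_a: Bright steel slug, same size as the copper one (24 mm diameter, 26 mm tall), standing in another place of the rack; origin at the centre of its underside. A bystander.
- steel_slug_b: Dark steel slug, same size, standing in the remaining place of the rack; origin at the centre of its underside. A bystander.
- rack: Fixed black rack plate, 180 mm (its x) by 62 mm (its y) by 5 mm thick, with a row of three white-dotted places 58 mm apart along its x axis (at x = -58, 0, 58 mm); the slugs stand on its top. Origin at the centre of its underside.
- case_center (a point): Centre of the closed case, a loose block 76 (x) x 64 (y) x 36 (z) mm, 0.40 kg +-15%. Axes: those of the blue base; z from window side to lid, y along the hinge, +x to the hinge edge; 18 mm above the base's underside. Flat y ends, 64 mm apart, to grip; it can stand on its flat -x edge, 76 mm tall (gripped by the ends and laid over from there). Starts window down, lid open.
- case_hinge (a point): Point mid-way along the hinge axis, with the base's axes: on the +x edge at the base's rim, 38 mm along x and 3 mm below the case's centre. Hinge barrels of 3 mm radius stand 3 mm proud of that edge.
- case_pocket (a point): Centre of the floor of the square pocket in the blue base: 30 x 30 mm, 11 mm deep (the base is 15 mm tall with a 4 mm floor), straight below the case's centre; axes as the base. A 14 x 14 mm window goes through the floor under it.
- case_lid (a joint): Opening of the orange lid, rad: 0 shut, 1.57 upright, at most 2.15 (leaning back beyond the hinge). A shell 76 mm from hinge to free edge, 64 mm wide, 21 mm tall, 90 g, with a 36 mm square pocket 16 mm deep. A stiff friction hinge (0.1 N m) holds it at any angle, also when upside down; pushing it shut from behind or above at 60 mm from the hinge takes about 2 N.
- plate_mark (a point): Centre of the white outline, on the top face of the fixed dark plate, 6 mm above the work surface. Plate 120 mm (x) by 150 mm (y); inside of the outline 74 mm (x) by 86 mm (y): the case's 76 mm length goes along this point's y. A laser sensor on a 36 mm square foot stands fixed 165 mm away along +x, 95 mm tall.
- bottle: Bystander: closed amber bottle, 36 mm in diameter, 85 mm tall, standing on the work surface; origin at the centre of its underside.
- weight: Bystander: brass weight with a small knob, 36 mm in diameter, 48 mm tall, standing on the work surface; origin at the centre of its underside.
Mind the look-alikes: they are no part of the job. Of the things like the part that bears copper_slug_center, leave any that is purple or red; of the rest the smaller one is meant.

How it is judged:
By the outcome, as a careful person would: the job done as asked, in the order asked, and still so for the second after the job is handed in, with the robot touching nothing.
It also fails if it takes over 72 s, if anything falls off the work surface, if the arm or the gripper's body presses on something with over 40 N, if the wrist force passes 120 N, or if a joint passes its speed limit or range.

ROBOT

A 6-joint arm with a two-finger parallel gripper is mounted at the origin on the work surface. World frame = base frame: x ahead of the robot, y to its left, z up, the work surface at z = 0. Lengths are in m, angles in degrees, forces in N, time in s.
With the tool pointing down it reaches from about 0.4 to 0.825 m from the base axis. Payload 7 kg.
Tool frame: the origin (TCP) lies midway between the tips of the shut fingers; the grasp point (between the pads) lies 19 mm behind it; z points along the fingers, y is the line along which they close (so a half turn about z gives the same grasp; the last joint's range is limited). The gripper opens to 88 mm and grips with 3 to 60 N. Pads are 19 mm wide; open, the fingers measure 130 mm over their backs; the gripper's body (78 mm by 193 mm) begins 47 mm behind the grasp point.
Start: joints at [80.449, 20.546, 0.682, 0, -70.136, -16.507], TCP at [0.297, 0.606, 0.227] pointing down, gripper open.
Joint ranges: [-176.03, 176.03], [-82.01, 121.73], [-58.28, 71.71], [-173.87, 95.51], [-174.79, -0.11], [-173.66, 173.66]. Speed limits (degrees/s): [136.94, 136.94, 172.46, 180, 180, 180].

INTERFACE

Orientations are given as [roll, pitch, yaw] about the fixed x, y, z axes, in that order (R = Rz(yaw) Ry(pitch) Rx(roll)).
In Python, from plant import r gives the robot as it stands. The module is installed in compiled form; this text tells all that it offers.
- The arm moves only by the tool play_rows, never from a script. Its argument "rows" is a list of rows, each an object with "slide": the shift along the tool's x, y, z as a fraction of full scale, a list of three; "delta_rot": the turn, a rotation vector about the tool's x, y, z as a fraction of full scale, a list of three; "fingers": the opening, from -1 (shut) to 1 (fully open). In form: [{"slide": [x, y, z], "delta_rot": [rx, ry, rz], "fingers": fingers}, ...]. A call has 1 to 8 rows; each row shifts and turns the commanded pose from where the row before left it, along the tool's axes as they then stand; what a row does not reach is not made up. Full scale, the value 1, is 0.15 m for a shift and 0.08 rad for a turn. A row lasts 1/8 s, in which the tool goes at most 62.5 mm and 10.7 degrees, less where a joint would pass 70% of its speed; a pose out of reach is approached as far as the arm can. A call with a number of a shift or a turn outside -1 to 1 is refused whole. A call with a gripper value outside its range is refused whole. The fingers move at their own pace and stop on an object; "squeeze" is the grip in N (left out, the last holds). Time passes only in rows, so rows that do not move let the fingers close. It gives the time, the measured TCP pose, the force, the opening and the grip force at its end, in the units of the state.
- r.get_state(): the state, without advancing time (a new reading comes with each control period).
- r.capture(name): name is "side" or "top" or "wrist"; returns a dict with "image" (384x512x3 uint8, blue, green, red), "fx", "fy", "cx", "cy" (pixels), "R" (3x3) and "t" (3): a world point X has camera coordinates R X + t; the wrist camera has in their place "T_tool_cam" (4x4, takes a point from camera to tool coordinates, whose origin is the TCP and whose axes are the flange's). Camera axes: x right, y down, z forward; pixel columns grow to the right and rows downward; lengths in m; the calibration is good to about 2 mm. A picture is of the moment at which its call begins: read the wrist's pose just before it. There is no depth.
- r.close_job(): hands the job in; it is judged then, once.
The state is a dict: "time_s": time; "joints": joint angles; "qd": joint speeds; "joint_torque": joint torques, N m; "tcp_pos": TCP position; "eef_rot": TCP orientation; "contact_force": force on the tool from outside, world axes, zero at the start; "moment": the same for the moment, N m; "gripper_width": finger opening in m; "gripper_force": force on a finger pad.
Only numpy, scipy, OpenCV 4.12 (cv2) and the standard library are available. Lean on these libraries where they do the work, as an engineer would, in place of code of your own. Each camera call takes 0.05 s, during which the arm holds its last target. There are 200 camera calls.

## Working session

There is one attempt and no reset: what is moved stays moved. The work goes in short steps, Python scripts to look and compute and a tool call to move; the robot and the scene stay as the last step left them, time stands still between calls to the robot, and variables do not carry over. Pictures are saved under pics/ and viewed, at most 14 in all, crops included, and the job is handed in when it is done.

Besides the shell and the picture viewer there is one more tool, called after "Call:" as name(argument=value, ...), one argument or row to a line, values as JSON. play_rows: Moves the arm, as the interface text tells. Shift numbers are shares of 0.15 m and turn numbers shares of 0.08 rad, none past 1 either way. Its arguments: {"type":"object","properties":{"rows":{"type":"array"},"squeeze":{"type":"number"}},"required":["rows"]}

```bash
mkdir -p pics; ls
cat > h.py <<'E'
import numpy as np, cv2
from plant import r
def snap(n,f):
    s=r.get_state(); c=r.capture(n); cv2.imwrite('pics/'+f,c['image']); np.save('pics/'+f+'.npy',{'c':c,'s':s},allow_pickle=True); return c,s
E
python3 - <<'E'
from h import *
a,s=snap('top','t1.png'); b,_=snap('side','s1.png')
print(s['tcp_pos'],s['eef_rot'],s['gripper_width'],s['time_s'])
for c in(a,b): print(c['fx'],c['cx'],c['cy'],c['R'].round(3).tolist(),c['t'])
E
```

```text
pics
[0.29634865 0.60591722 0.22563755] [ 1.79907741e+02 -1.08443199e-02 -2.60649558e+01] 0.08752580714594516 0.0
404.1043996030754 253.4065262962204 189.8839223756042 [[0.028, -1.0, 0.001], [-0.98, -0.027, -0.195], [0.195, 0.005, -0.981]] [7.48813019e-04 5.84044904e-01 8.67643448e-01]
463.44980959086666 250.84896063351718 183.68023137644138 [[-0.975, -0.22, 0.006], [-0.148, 0.638, -0.756], [0.163, -0.738, -0.655]] [0.56505296 0.13324587 0.90669556]
```

View pics/t1.png

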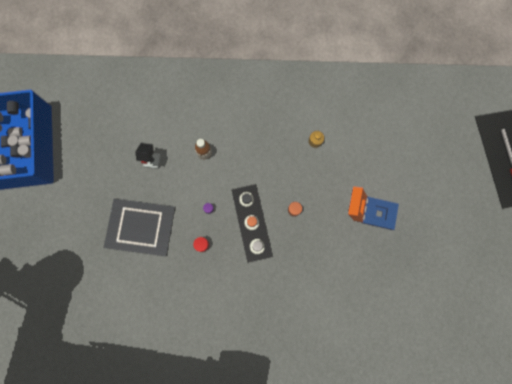

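View pics/s1.png

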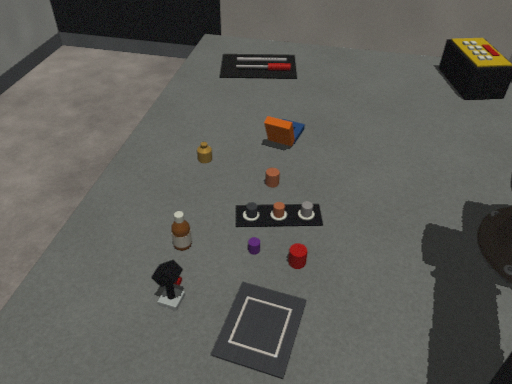

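The top view shows the copper slug in the middle rack place at (252,222), with bright steel at (257,247) and dark steel at (246,200). A larger loose copper decoy is at (295,209). The case is at (378,212) with its lid on the left at (357,204). The plate outline is at (140,228) and the sensor at (147,155).

```bash
cat >> h.py <<'E'
def ray(c,s,u,v,z):
    d=np.array([(u-c['cx'])/c['fx'],(v-c['cy'])/c['fy'],1.])
    if 'T_tool_cam' in c:
        from scipy.spatial.transform import Rotation as Ro
        Rt=Ro.from_euler('xyz',s['eef_rot'],degrees=True).as_matrix(); T=c['T_tool_cam']
        o=Rt@T[:3,3]+s['tcp_pos']; w=Rt@T[:3,:3]@d
    else: o=-c['R'].T@c['t']; w=c['R'].T@d
    return o+w*(z-o[2])/w[2]
def load(f):
    d=np.load('pics/'+f+'.npy',allow_pickle=True).item(); return d['c'],d['s']
def rect(mask):
    cs,_=cv2.findContours(mask.astype(np.uint8),cv2.RETR_EXTERNAL,cv2.CHAIN_APPROX_NONE)
    k=max(cs,key=cv2.contourArea); return cv2.minAreaRect(k)
E
python3 - <<'E'
from h import *
c,s=load('t1.png')
for n,u,v,z in [('cu',252,222,.031),('st',257,247,.031),('dk',246,200,.031),('case',379,213,.015),('plate',140,228,.006),('sensor',150,160,0),('bottle',205,153,.0),('weight',317,139,.03),('decoy',295,209,.03)]:
    print(n,ray(c,s,u,v,z).round(3))
c2,s2=load('s1.png')
def cr(c,x0,y0,x1,y1,k): return cv2.resize(c['image'][y0:y1,x0:x1],None,fx=k,fy=k,interpolation=cv2.INTER_CUBIC)
cv2.imwrite('pics/z.png',np.vstack([cr(c,336,180,416,240,5),cr(c2,255,105,315,150,400/60)]))
w=r.capture('wrist'); print(w['T_tool_cam'].round(3),w['fx'])
E
```

```text
cu [0.513 0.018 0.031]
st [0.456 0.005 0.031]
dk [0.564 0.034 0.031]
case [ 0.545 -0.282  0.015]
plate [0.494 0.284 0.006]
sensor [0.663 0.275 0.   ]
bottle [0.685 0.14  0.   ]
weight [ 0.719 -0.133  0.03 ]
decoy [ 0.546 -0.081  0.03 ]
[[ 0.001 -0.966 -0.26   0.07 ]
 [ 1.     0.002 -0.001  0.001]
 [ 0.001 -0.26   0.966 -0.16 ]
 [ 0.     0.     0.     1.   ]] 323.7247322940288
```

View pics/z.png

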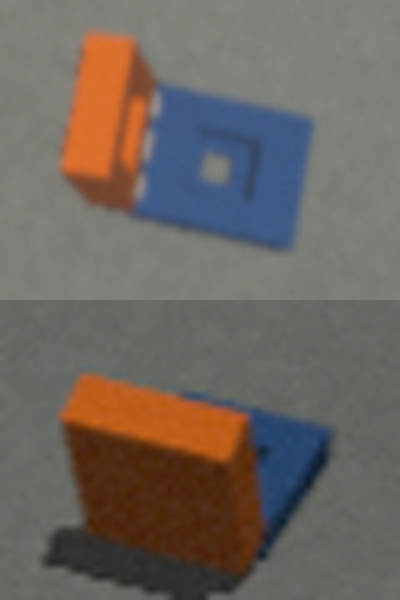

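Call:
play_rows(
  rows=[
    {"slide": [0.25,0.24,0],"delta_rot": [0,0,0],"fingers": 0},
    {"slide": [0.25,0.24,0],"delta_rot": [0,0,0],"fingers": 0},
    {"slide": [0.25,0.24,0],"delta_rot": [0,0,0],"fingers": 0},
    {"slide": [0.25,0.24,0],"delta_rot": [0,0,0],"fingers": 0},
    {"slide": [0.25,0.24,0],"delta_rot": [0,0,0],"fingers": 0},
    {"slide": [0.25,0.24,0],"delta_rot": [0,0,0],"fingers": 0},
    {"slide": [0.25,0.24,0],"delta_rot": [0,0,0],"fingers": 0},
    {"slide": [0.25,0.24,0],"delta_rot": [0,0,0],"fingers": 0},
  ],
)

```text
time_s: 1.15
tcp_pos: [0.4397, 0.2142, 0.2266]
eef_rot: [-180.0, -0.0, -26.0]
contact_force: [1.9, 0.3, 0.4]
gripper_width: 0.0438
gripper_force: 0.0
```

Call:
play_rows(
  rows=[
    {"slide": [0.25,0.24,0.16],"delta_rot": [0,0,0],"fingers": 0},
    {"slide": [0.25,0.24,0.16],"delta_rot": [0,0,0],"fingers": 0},
    {"slide": [0.25,0.24,0.16],"delta_rot": [0,0,0],"fingers": 0},
    {"slide": [0.25,0.24,0.16],"delta_rot": [0,0,0],"fingers": 0},
    {"slide": [0,0,0],"delta_rot": [0,0,0],"fingers": 0},
    {"slide": [0,0,0],"delta_rot": [0,0,0],"fingers": 0},
  ],
)

```text
time_s: 1.9
tcp_pos: [0.5111, 0.0204, 0.1306]
eef_rot: [180.0, 0.0, -26.1]
contact_force: [0.3, 0.0, 0.3]
gripper_width: 0.0438
gripper_force: 0.0
```

```bash
cat >> h.py <<'E'
from scipy.spatial.transform import Rotation as Ro
def need(pos=None,rot=None):
    s=r.get_state(); R=Ro.from_euler('xyz',s['eef_rot'],degrees=True)
    if pos is not None: print('slide',(R.inv().apply(np.array(pos)-s['tcp_pos'])/.15).round(3))
    if rot is not None: print('rot',((R.inv()*Ro.from_euler('xyz',rot,degrees=True)).as_rotvec()/.08).round(2))
    print('t',round(s['time_s'],2),'pos',np.round(s['tcp_pos'],4),'rot',np.round(s['eef_rot'],1),'w',round(s['gripper_width'],4),'f',np.round(s['contact_force'],1))
E
python3 - <<'E'
from h import *
c,s=snap('wrist','w1.png')
need((.513,.018,.13))
E
```

```text
slide [0.02  0.013 0.007]
t 1.95 pos [0.5112 0.0211 0.131 ] rot [-180.   -0.  -26.] w 0.0437 f [-0.7  0.3  0.6]
```

View pics/w1.png

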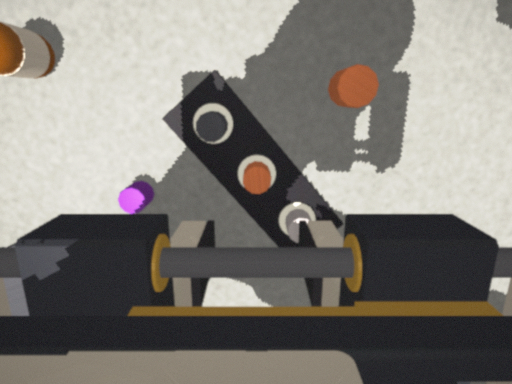

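The wrist view shows the copper slug's top at about (257,180) inside its white ring at (257,174). The bigger copper decoy is at (355,86).

Run:
```python
from h import *
c,s=load('w1.png'); im=cv2.cvtColor(c['image'],cv2.COLOR_BGR2HSV)
m=(im[...,0]<15)&(im[...,1]>120)&(im[...,2]>120); m[:150]=0;m[210:]=0;m[:,:225]=0;m[:,290:]=0
ys,xs=np.where(m); print(xs.min(),xs.max(),ys.min(),ys.max(),m.sum())
(uc,vc),_,_=rect(m); print(uc,vc)
print(ray(c,s,257.5,179.5,.031),ray(c,s,257,173.5,.005), ray(c,s,xs.min(),180,.031)-ray(c,s,xs.max()+1,180,.031))
p=ray(c,s,257.2,180,.031); need((p[0],p[1],.03))
```

```text
244 270 162 193 688
257.0 177.5
[0.51651865 0.01559112 0.031     ] [0.51601252 0.01626594 0.005     ] [0.00977906 0.02002833 0.        ]
slide [0.045 0.016 0.673]
t 1.95 pos [0.5112 0.0211 0.131 ] rot [-180.   -0.  -26.] w 0.0437 f [-0.7  0.3  0.6]
```

Call:
play_rows(
  rows=[
    {"slide": [0.045,0.014,0.25],"delta_rot": [0,0,0],"fingers": 0},
    {"slide": [0,0,0.25],"delta_rot": [0,0,0],"fingers": 0},
    {"slide": [0,0,0.24],"delta_rot": [0,0,0],"fingers": 0},
    {"slide": [0,0,0],"delta_rot": [0,0,0],"fingers": 0},
    {"slide": [0,0,0],"delta_rot": [0,0,0],"fingers": -1},
    {"slide": [0,0,0],"delta_rot": [0,0,0],"fingers": -1},
    {"slide": [0,0,0],"delta_rot": [0,0,0],"fingers": -1},
  ],
  squeeze=15,
)

```text
time_s: 2.82
tcp_pos: [0.5173, 0.0163, 0.0211]
eef_rot: [-179.9, -0.1, -26.0]
contact_force: [-1.3, 2.3, 6.5]
gripper_width: 0.0231
gripper_force: 15.0
```

Run:
```python
from h import *
need()
c,s=load('t1.png')
# base rim corners z=.015
P=[ray(c,s,336+u/5,180+v/5,.015)[:2] for u,v in [(313,118),(295,250),(140,215),(157,88)]]
P=np.array(P); print(P.round(4).tolist(),[np.linalg.norm(P[i]-P[(i+1)%4]).round(4) for i in range(4)])
d=P[3]-P[0]+P[2]-P[1]; th=np.arctan2(d[1],d[0]); ctr=P[:2].mean(0)+.038*np.array([np.cos(th),np.sin(th)]); print('yaw',np.degrees(th),'ctr',ctr)
w=ray(c,s,336+215/5,180+168/5,.002);print('window',w)
# lid inner top edge midpoint: project model for angles
for a in (1.4,1.57,1.7,1.8,1.9,2.0,2.15):
    q=[]
    for r_,h in((.076,0),(.076,.021)):
        for y in(-.032,.032):
            x=.038-r_*np.cos(a)+h*np.sin(a); z=.015+r_*np.sin(a)+h*np.cos(a)
            X=np.array([ctr[0]+x*np.cos(th)-y*np.sin(th),ctr[1]+x*np.sin(th)+y*np.cos(th),z]); k=c['R']@X+c['t']
            q.append([round((c['fx']*k[0]/k[2]+c['cx']-336)*5),round((c['fy']*k[1]/k[2]+c['cy']-180)*5)])
    print(a,q)
```

```text
t 2.83 pos [0.5173 0.0163 0.0211] rot [-1.799e+02 -1.000e-01 -2.600e+01] w 0.0231 f [-1.3  2.3  6.5]
[[0.5686, -0.3294], [0.5054, -0.3182], [0.5199, -0.2458], [0.5811, -0.2555]] [np.float64(0.0642), np.float64(0.0739), np.float64(0.0619), np.float64(0.0749)]
yaw 79.56415242456339 ctr [ 0.54392677 -0.28642144]
window [ 0.54522525 -0.28592545  0.002     ]
1.4 [[232, 61], [210, 203], [188, 50], [165, 192]]
1.57 [[203, 55], [181, 196], [156, 45], [134, 186]]
1.7 [[181, 51], [159, 192], [133, 42], [110, 183]]
1.8 [[163, 48], [141, 188], [115, 40], [92, 180]]
1.9 [[146, 45], [123, 186], [98, 39], [74, 178]]
2.0 [[128, 43], [105, 183], [81, 38], [58, 177]]
2.15 [[103, 41], [80, 180], [58, 38], [35, 175]]
```

Call:
play_rows(
  rows=[
    {"slide": [0,0,-0.3],"delta_rot": [0,0,0],"fingers": -1},
    {"slide": [0,0,-0.3],"delta_rot": [0,0,0],"fingers": -1},
    {"slide": [0,0,-0.3],"delta_rot": [0,0,0],"fingers": -1},
    {"slide": [0.21,0.35,0],"delta_rot": [0,0,1],"fingers": -1},
    {"slide": [0.24,0.35,0],"delta_rot": [0,0,1],"fingers": -1},
    {"slide": [0.26,0.33,0],"delta_rot": [0,0,1],"fingers": -1},
    {"slide": [0.28,0.31,0],"delta_rot": [0,0,1],"fingers": -1},
    {"slide": [0.31,0.29,0],"delta_rot": [0,0,1],"fingers": -1},
  ],
)

```text
time_s: 3.82
tcp_pos: [0.5338, -0.297, 0.1552]
eef_rot: [-180.0, -0.0, -49.1]
contact_force: [1.2, 0.2, -0.8]
gripper_width: 0.0235
gripper_force: 15.0
```

Call:
play_rows(
  rows=[
    {"slide": [0,0,0],"delta_rot": [0,0,1],"fingers": -1},
    {"slide": [0,0,0],"delta_rot": [0,0,1],"fingers": -1},
    {"slide": [0,0,0],"delta_rot": [0,0,1],"fingers": -1},
    {"slide": [0,0,0],"delta_rot": [0,0,1],"fingers": -1},
    {"slide": [0,0,0],"delta_rot": [0,0,1],"fingers": -1},
    {"slide": [0,0,0],"delta_rot": [0,0,1],"fingers": -1},
    {"slide": [0,0,0],"delta_rot": [0,0,1],"fingers": -1},
    {"slide": [0,0,0],"delta_rot": [0,0,1],"fingers": -1},
  ],
)

```text
time_s: 4.82
tcp_pos: [0.5337, -0.2949, 0.1549]
eef_rot: [-180.0, 0.0, -85.8]
contact_force: [-0.9, -0.4, -0.6]
gripper_width: 0.0235
gripper_force: 15.0
```

Call:
play_rows(
  rows=[
    {"slide": [0,0,0],"delta_rot": [0,0,1],"fingers": -1},
    {"slide": [0,0,0],"delta_rot": [0,0,1],"fingers": -1},
    {"slide": [0,0,0],"delta_rot": [0,0,1],"fingers": -1},
    {"slide": [0,0,0],"delta_rot": [0,0,0],"fingers": -1},
    {"slide": [0,0,0],"delta_rot": [0,0,0],"fingers": -1},
  ],
)

```text
time_s: 5.45
tcp_pos: [0.5339, -0.2949, 0.1548]
eef_rot: [-180.0, 0.0, -99.3]
contact_force: [0.5, -0.6, -1.1]
gripper_width: 0.0233
gripper_force: 15.0
```

Run:
```python
from h import *
c,s=snap('wrist','w2.png')
need((.5445,-.2862,.13),(180,0,-100.4))
```

```text
slide [-0.069 -0.06   0.165]
rot [-0.    0.    0.24]
t 5.5 pos [ 0.5339 -0.2949  0.1547] rot [-180.     0.   -99.3] w 0.0229 f [ 0.3 -0.4 -1. ]
```

View pics/w2.png

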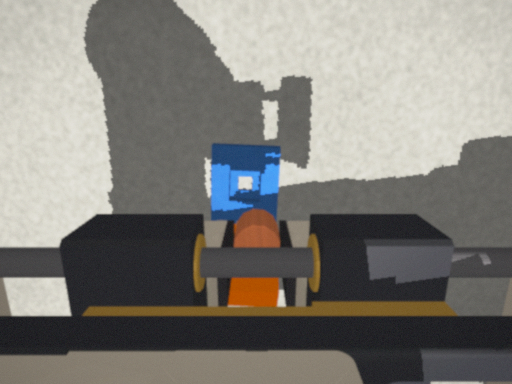

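The wrist view shows the base's -x edge from (212,144) to (280,147) and the window at about (245,183). The held slug is at about (257,230).

Run:
```python
from h import *
c,s=load('w2.png'); im=c['image'].astype(int)
hs=cv2.cvtColor(c['image'],cv2.COLOR_BGR2HSV)
m=(hs[...,0]>100)&(hs[...,0]<125)&(hs[...,1]>120); m[:130]=0;m[212:]=0;m[:,:195]=0;m[:,295:]=0
for v in range(142,212,8):
    x=np.where(m[v])[0]; print(v,(x.min(),x.max()) if len(x) else '')
for u in range(214,282,8):
    y=np.where(m[:,u])[0]; print(u,(y.min(),y.max()) if len(y) else '')
print(ray(c,s,245,183,.004),ray(c,s,245,183,.0))
a=ray(c,s,212,144.5,.015);b=ray(c,s,280.5,147,.015);print(a,b,np.linalg.norm(a-b))
d=(b-a)/np.linalg.norm(b-a); print(np.degrees(np.arctan2(d[1],d[0])))
n=np.array([-d[1],d[0],0]); 
n*=np.sign(n[1]); print('ctr',(a+b)/2+.038*n, 'slug expected px')
```

```text
142 
150 (np.int64(212), np.int64(279))
158 (np.int64(212), np.int64(278))
166 (np.int64(212), np.int64(278))
174 (np.int64(212), np.int64(278))
182 (np.int64(212), np.int64(277))
190 (np.int64(212), np.int64(278))
198 (np.int64(211), np.int64(276))
206 (np.int64(211), np.int64(276))
214 (np.int64(144), np.int64(211))
222 (np.int64(144), np.int64(211))
230 (np.int64(145), np.int64(211))
238 (np.int64(145), np.int64(211))
246 (np.int64(145), np.int64(210))
254 (np.int64(146), np.int64(207))
262 (np.int64(146), np.int64(208))
270 (np.int64(146), np.int64(211))
278 (np.int64(147), np.int64(190))
[ 0.54652287 -0.28823533  0.004     ] [ 0.54683257 -0.28724682  0.        ]
[ 0.56961319 -0.33214231  0.015     ] [ 0.50730102 -0.31966915  0.015     ] 0.06354830462515389
168.68058872091268
ctr [ 0.54591568 -0.28864489  0.015     ] slug expected px
```

Run:
```python
from h import *
need((.546,-.288,.040),(180,0,-101.2))
```

```text
slide [-0.059 -0.072  0.765]
rot [-0.    0.    0.41]
t 5.5 pos [ 0.5339 -0.2949  0.1547] rot [-180.     0.   -99.3] w 0.0229 f [ 0.3 -0.4 -1. ]
```

Call:
play_rows(
  rows=[
    {"slide": [-0.059,-0.072,0],"delta_rot": [0,0,0.41],"fingers": -1},
    {"slide": [0,0,0.25],"delta_rot": [0,0,0],"fingers": -1},
    {"slide": [0,0,0.25],"delta_rot": [0,0,0],"fingers": -1},
    {"slide": [0,0,0.265],"delta_rot": [0,0,0],"fingers": -1},
    {"slide": [0,0,0],"delta_rot": [0,0,0],"fingers": -1},
    {"slide": [0,0,0],"delta_rot": [0,0,0],"fingers": -1},
  ],
)

```text
time_s: 6.25
tcp_pos: [0.5471, -0.2883, 0.0412]
eef_rot: [-179.9, -0.0, -101.2]
contact_force: [0.4, 0.1, -1.0]
gripper_width: 0.0233
gripper_force: 15.0
```

Run:
```python
from h import *
need((.546,-.288,.0215),(180,0,-101.2))
```

```text
slide [-0.001  0.008  0.131]
rot [-0.02 -0.01 -0.  ]
t 6.25 pos [ 0.5471 -0.2883  0.0412] rot [-179.9   -0.  -101.2] w 0.0233 f [ 0.4  0.1 -1. ]
```

Call:
play_rows(
  rows=[
    {"slide": [0,0.005,0.04],"delta_rot": [0,0,0],"fingers": -1},
    {"slide": [0,0,0.04],"delta_rot": [0,0,0],"fingers": -1},
    {"slide": [0,0,0.04],"delta_rot": [0,0,0],"fingers": -1},
    {"slide": [0,0,0],"delta_rot": [0,0,0],"fingers": -1},
    {"slide": [0,0,0],"delta_rot": [0,0,0],"fingers": -1},
  ],
)

```text
time_s: 6.88
tcp_pos: [0.5454, -0.2879, 0.0218]
eef_rot: [180.0, -0.0, -101.3]
contact_force: [1.0, -0.7, -1.4]
gripper_width: 0.0236
gripper_force: 15.0
```

Call:
play_rows(
  rows=[
    {"slide": [0,0,0.01],"delta_rot": [0,0,0],"fingers": -1},
    {"slide": [0,0,0],"delta_rot": [0,0,0],"fingers": -0.2},
    {"slide": [0,0,0],"delta_rot": [0,0,0],"fingers": -0.2},
    {"slide": [0,0,0],"delta_rot": [0,0,0],"fingers": -0.2},
    {"slide": [0,0,-0.25],"delta_rot": [0,0,0],"fingers": -0.2},
    {"slide": [0,0,-0.35],"delta_rot": [0,0,0],"fingers": -1},
    {"slide": [0,0,-0.35],"delta_rot": [0,0,0],"fingers": -1},
    {"slide": [0,0,0],"delta_rot": [0,0,0],"fingers": -1},
  ],
)

```text
time_s: 7.88
tcp_pos: [0.5481, -0.2887, 0.1682]
eef_rot: [-179.5, -0.1, -101.2]
contact_force: [0.1, 0.1, -1.4]
gripper_width: 0.0101
gripper_force: 0.0
```

Run:
```python
from h import *
need()
a,_=snap('wrist','w3.png'); b,_=snap('top','t3.png')
cv2.imwrite('pics/z3.png',np.hstack([cv2.resize(a['image'],(400,300)),cv2.resize(b['image'][170:245,320:420],(400,300),interpolation=cv2.INTER_CUBIC)]))
```

```text
t 7.88 pos [ 0.5481 -0.2887  0.1682] rot [-1.795e+02 -1.000e-01 -1.012e+02] w 0.0101 f [ 0.1  0.1 -1.4]
```

View pics/z3.png

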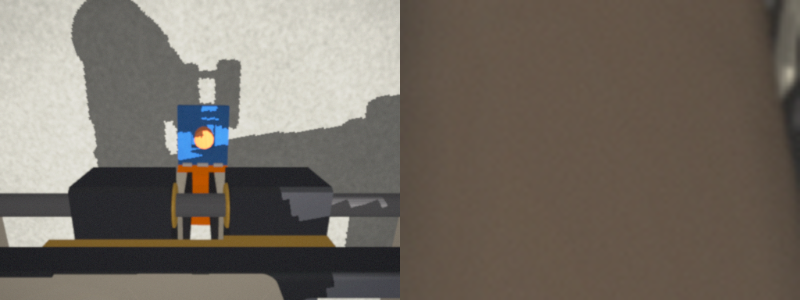

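The slug stands in the pocket and the lid is still open at about 1.98 rad. Next I go behind the lid with the fingers shut.

Call:
play_rows(
  rows=[
    {"slide": [-0.39,0,0],"delta_rot": [0,0,0],"fingers": -1},
    {"slide": [-0.38,0,0],"delta_rot": [0,0,0],"fingers": -1},
    {"slide": [0,0,0],"delta_rot": [0,0,0],"fingers": -1},
    {"slide": [0,0,0.33],"delta_rot": [0,0,0],"fingers": -1},
    {"slide": [0,0,0.32],"delta_rot": [0,0,0],"fingers": -1},
    {"slide": [0,0,0],"delta_rot": [0,0,0],"fingers": -1},
    {"slide": [0,0,0],"delta_rot": [0,0,0],"fingers": -1},
  ],
)

```text
time_s: 8.85
tcp_pos: [0.5686, -0.1751, 0.0662]
eef_rot: [-180.0, -0.0, -101.3]
contact_force: [0.3, 0.2, 1.4]
gripper_width: 0.0006
gripper_force: 0.0
```

Run:
```python
from h import *
s=r.get_state(); d=np.array(s['tcp_pos'][:2])-[.546,-.288]; e=np.array([.196,.981]); print('case x',d@e,'y',d@[-.981,.196]); need()
```

```text
case x 0.11514242561028953 y -3.080059448485467e-05
t 8.85 pos [ 0.5686 -0.1751  0.0662] rot [-180.    -0.  -101.3] w 0.0006 f [0.3 0.2 1.4]
```

Call:
play_rows(
  rows=[
    {"slide": [0.1,0,-0.02],"delta_rot": [0,0,0],"fingers": -1},
    {"slide": [0.1,0,-0.02],"delta_rot": [0,0,0],"fingers": -1},
    {"slide": [0.11,0,-0.02],"delta_rot": [0,0,0],"fingers": -1},
    {"slide": [0.11,0,-0.01],"delta_rot": [0,0,0],"fingers": -1},
    {"slide": [0.11,0,-0.01],"delta_rot": [0,0,0],"fingers": -1},
    {"slide": [0.105,0,0.035],"delta_rot": [0,0,0],"fingers": -1},
    {"slide": [0,0,0],"delta_rot": [0,0,0],"fingers": -1},
  ],
)

```text
time_s: 9.72
tcp_pos: [0.5483, -0.2693, 0.071]
eef_rot: [179.9, -0.0, -101.4]
contact_force: [0.2, -0.5, -0.3]
gripper_width: 0.0005
gripper_force: 0.0
```

Run:
```python
from h import *
s=r.get_state(); d=np.array(s['tcp_pos'][:2])-[.546,-.288]; e=np.array([.196,.981]); print('case x',d@e,'y',d@[-.981,.196]); need()
b,_=snap('side','s4.png')
a,_=snap('wrist','w4.png')
cv2.imwrite('pics/z4.png',np.hstack([cv2.resize(a['image'],(400,300)),cv2.resize(b['image'][90:165,240:340],(400,300),interpolation=cv2.INTER_CUBIC)]))
```

```text
case x 0.018767588808976794 y 0.0014461497910257335
t 9.72 pos [ 0.5483 -0.2693  0.071 ] rot [ 179.9   -0.  -101.4] w 0.0005 f [ 0.2 -0.5 -0.3]
```

View pics/z4.png

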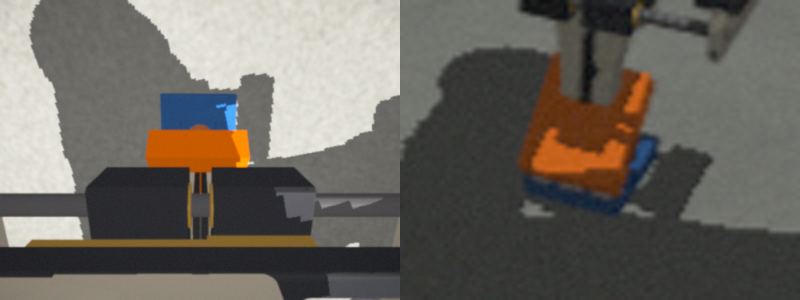

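The lid is about half shut, and the base shows no large shift.

Call:
play_rows(
  rows=[
    {"slide": [0.09,0,0.06],"delta_rot": [0,0,0],"fingers": -1},
    {"slide": [0.07,0,0.083],"delta_rot": [0,0,0],"fingers": -1},
    {"slide": [0.05,0,0.075],"delta_rot": [0,0,0],"fingers": -1},
    {"slide": [0,0,0],"delta_rot": [0,0,0],"fingers": -1},
    {"slide": [0,0,0.02],"delta_rot": [0,0,0],"fingers": -1},
    {"slide": [0,0,0],"delta_rot": [0,0,0],"fingers": -1},
  ],
)

```text
time_s: 10.58
tcp_pos: [0.5433, -0.2987, 0.0365]
eef_rot: [-180.0, -0.0, -101.3]
contact_force: [-0.3, 0.6, 0.6]
gripper_width: 0.0004
gripper_force: 0.0
```

Run:
```python
from h import *
s=r.get_state(); d=np.array(s['tcp_pos'][:2])-[.546,-.288]; e=np.array([.196,.981]); print('case x',d@e,'y',d@[-.981,.196]); need()
```

```text
case x -0.011019411997001155 y 0.0005138603629436115
t 10.57 pos [ 0.5433 -0.2987  0.0365] rot [-180.    -0.  -101.3] w 0.0004 f [-0.3  0.6  0.6]
```

Call:
play_rows(
  rows=[
    {"slide": [0.05,0,0.01],"delta_rot": [0,0,0],"fingers": -1},
    {"slide": [0,0,0.01],"delta_rot": [0,0,0],"fingers": -1},
    {"slide": [0,0,0],"delta_rot": [0,0,0],"fingers": -1},
  ],
)

```text
time_s: 10.95
tcp_pos: [0.543, -0.3057, 0.036]
eef_rot: [-179.8, 0.0, -101.2]
contact_force: [-3.1, 9.3, 17.8]
gripper_width: 0.0004
gripper_force: 9.2
```

Call:
play_rows(
  rows=[
    {"slide": [0,0,0.01],"delta_rot": [0,0,0],"fingers": -1},
    {"slide": [0,0,0],"delta_rot": [0,0,0],"fingers": -1},
  ],
)

```text
time_s: 11.2
tcp_pos: [0.543, -0.3058, 0.0357]
eef_rot: [-179.8, -0.0, -101.2]
contact_force: [-6.4, 10.8, 29.4]
gripper_width: 0.0006
gripper_force: 14.3
```

Call:
play_rows(
  rows=[
    {"slide": [0,0,-0.1],"delta_rot": [0,0,0],"fingers": -1},
    {"slide": [0,0,-0.35],"delta_rot": [0,0,0],"fingers": 1},
    {"slide": [0,0,-0.35],"delta_rot": [0,0,0],"fingers": 1},
    {"slide": [0,0,0],"delta_rot": [0,0,0],"fingers": 1},
    {"slide": [0,0,0],"delta_rot": [0,0,0],"fingers": 1},
    {"slide": [0,0,0],"delta_rot": [0,0,0],"fingers": 1},
  ],
)

```text
time_s: 11.95
tcp_pos: [0.5409, -0.306, 0.1505]
eef_rot: [179.9, 0.0, -101.3]
contact_force: [0.1, 0.2, -0.9]
gripper_width: 0.045
gripper_force: 0.0
```

Run:
```python
from h import *
need()
b,_=snap('side','s5.png')
a,_=snap('wrist','w5.png')
cv2.imwrite('pics/z5.png',np.hstack([a['image'][60:360,56:456],cv2.resize(b['image'][90:165,240:340],(400,300),interpolation=cv2.INTER_CUBIC)]))
```

```text
t 11.95 pos [ 0.5409 -0.306   0.1505] rot [ 179.9    0.  -101.3] w 0.045 f [ 0.1  0.2 -0.9]
```

View pics/z5.png

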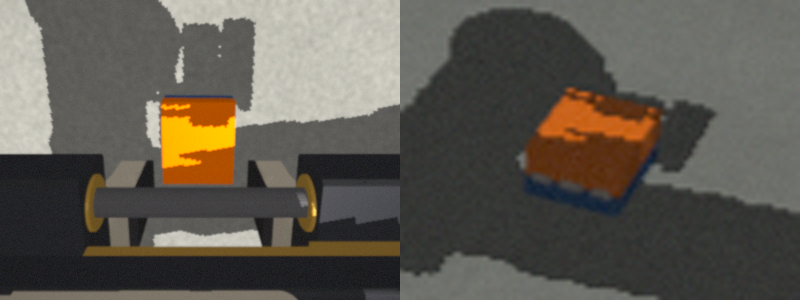

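The lid is shut: its orange top spans about (217,157) to (292,245) in the wrist frame, with blue showing below it.

Run:
```python
from h import *
c,s=load('w5.png'); hs=cv2.cvtColor(c['image'],cv2.COLOR_BGR2HSV)
m=(hs[...,0]<28)&(hs[...,1]>150)&(hs[...,2]>60); m[:140]=0;m[250:]=0;m[:,:205]=0;m[:,302:]=0
k=np.argwhere(m)
for v in (162,175,190,205,220,235):
    x=np.where(m[v])[0]; print(v,x.min(),x.max(),end=' | ')
for u in (222,240,255,270,285):
    y=np.where(m[:,u])[0]; print(u,y.min(),y.max(),end=' | ')
row=lambda v:(np.where(m[v])[0].min(),np.where(m[v])[0].max()+1)
top=lambda u:np.where(m[:,u])[0].min()
P=np.array([ray(c,s,row(162)[0],top(220),.036),ray(c,s,row(162)[1],top(288),.036)])
L=[np.mean([ray(c,s,x,v,.036) for x in row(v)],axis=0) for v in (165,180,195,210,225)]
d=(L[-1]-L[0]); print('\nyaw',np.degrees(np.arctan2(d[1],d[0])),'w',np.linalg.norm(P[0]-P[1]))
t=P[1]-P[0]; print('edge dir',np.degrees(np.arctan2(t[1],t[0]))-90)
e=np.array([np.cos(np.radians(79)),np.sin(np.radians(79))]); print('ctr',P.mean(0)[:2]+.038*e, P)
```

```text
162 217 291 | 175 217 290 | 190 217 291 | 205 218 290 | 220 218 289 | 235 219 288 | 222 158 243 | 240 158 243 | 255 158 243 | 270 158 243 | 285 159 243 | 
yaw 78.68672651189542 w 0.06434831560520943
edge dir 78.00034588948242
ctr [ 0.54527788 -0.29087868] [[ 0.56949825 -0.3348697   0.036     ]
 [ 0.50655602 -0.32149132  0.036     ]]
```

Call:
play_rows(
  rows=[
    {"slide": [0,0,0],"delta_rot": [0,0.98,0],"fingers": 1},
    {"slide": [0,0,0],"delta_rot": [0,0.98,0],"fingers": 1},
    {"slide": [0,0,0],"delta_rot": [0,0.98,0],"fingers": 1},
    {"slide": [0,0,0],"delta_rot": [0,0.98,0],"fingers": 1},
    {"slide": [0,0,0],"delta_rot": [0,0.98,0],"fingers": 1},
    {"slide": [0,0,0],"delta_rot": [0,0.98,0],"fingers": 1},
    {"slide": [0,0,0],"delta_rot": [0,0.98,0],"fingers": 1},
    {"slide": [0,0,0],"delta_rot": [0,0.98,0],"fingers": 1},
  ],
)

```text
time_s: 13.05
tcp_pos: [0.5417, -0.306, 0.1513]
eef_rot: [179.9, -36.1, -101.2]
contact_force: [-0.6, -0.5, -0.3]
gripper_width: 0.0875
gripper_force: 0.0
```

Call:
play_rows(
  rows=[
    {"slide": [0,0,0],"delta_rot": [0,0.98,0],"fingers": 1},
    {"slide": [0,0,0],"delta_rot": [0,0.98,0],"fingers": 1},
    {"slide": [0,0,0],"delta_rot": [0,0,0],"fingers": 1},
    {"slide": [0,0,0],"delta_rot": [0,0,0],"fingers": 1},
  ],
)

```text
time_s: 13.55
tcp_pos: [0.5417, -0.3062, 0.1515]
eef_rot: [179.9, -44.8, -101.2]
contact_force: [-0.7, -0.4, -0.5]
gripper_width: 0.0878
gripper_force: 0.0
```

```bash
cat >> h.py <<'E'
def tgt(G,yaw,tilt):
    "grasp point G, case yaw (tool x=-case x), tilt about tool y"
    R=Ro.from_euler('xyz',[180,0,yaw-180],degrees=True)*Ro.from_euler('y',tilt,degrees=True)
    s=r.get_state(); R0=Ro.from_euler('xyz',s['eef_rot'],degrees=True)
    T=np.array(G)+.019*R.as_matrix()[:,2]; w=T-s['tcp_pos']
    print('TCP',T.round(4),'slide',(R0.inv().apply(w)/.15).round(3),'after rot',(R.inv().apply(w)/.15).round(3),'rot',((R0.inv()*R).as_rotvec()/.08).round(2))
    print('up 0.1 m:',(R.inv().apply([0,0,.1])/.15).round(3)); need(); print('q',np.round(s['joints'],0))
E
python3 - <<'E'
from h import *
tgt((.5453,-.291,.10),78.6,45)
tgt((.5453,-.291,.024),78.6,45)
E
```

```text
TCP [ 0.5426 -0.3042  0.0866] slide [-0.315 -0.004  0.297] after rot [-0.316 -0.003  0.296] rot [-0.01  0.04  0.02]
up 0.1 m: [ 0.471  0.    -0.471]
t 13.55 pos [ 0.5417 -0.3062  0.1515] rot [ 179.9  -44.8 -101.2] w 0.0878 f [-0.7 -0.4 -0.5]
q [  7.  22. -39.  51. -59. -58.]
TCP [ 0.5426 -0.3042  0.0106] slide [-0.673 -0.004  0.656] after rot [-0.674 -0.003  0.654] rot [-0.01  0.04  0.02]
up 0.1 m: [ 0.471  0.    -0.471]
t 13.55 pos [ 0.5417 -0.3062  0.1515] rot [ 179.9  -44.8 -101.2] w 0.0878 f [-0.7 -0.4 -0.5]
q [  7.  22. -39.  51. -59. -58.]
```

Call:
play_rows(
  rows=[
    {"slide": [-0.22,0,0.22],"delta_rot": [0,0.04,0],"fingers": 1},
    {"slide": [-0.22,-0.003,0.22],"delta_rot": [0,0,0],"fingers": 1},
    {"slide": [-0.14,0,0.13],"delta_rot": [0,0,0],"fingers": 1},
    {"slide": [-0.09,0,0.08],"delta_rot": [0,0,0],"fingers": 1},
    {"slide": [0,0,0],"delta_rot": [0,0,0],"fingers": 1},
    {"slide": [0,0,0],"delta_rot": [0,0,0],"fingers": 1},
  ],
)

```text
time_s: 14.3
tcp_pos: [0.5431, -0.3046, 0.0128]
eef_rot: [-179.9, -45.1, -101.4]
contact_force: [0.1, -0.7, 0.4]
gripper_width: 0.0877
gripper_force: 0.0
```

Run:
```python
from h import *
tgt((.5453,-.291,.024),78.6,45)
```

```text
TCP [ 0.5426 -0.3042  0.0106] slide [-0.012  0.003  0.009] after rot [-0.012  0.003  0.009] rot [-0.03 -0.02  0.  ]
up 0.1 m: [ 0.471  0.    -0.471]
t 14.3 pos [ 0.5431 -0.3046  0.0128] rot [-179.9  -45.1 -101.4] w 0.0877 f [ 0.1 -0.7  0.4]
q [  4.  33. -46.  65. -49. -76.]
```

Call:
play_rows(
  rows=[
    {"slide": [0,0,0],"delta_rot": [0,0,0],"fingers": -1},
    {"slide": [0,0,0],"delta_rot": [0,0,0],"fingers": -1},
    {"slide": [0,0,0],"delta_rot": [0,0,0],"fingers": -1},
    {"slide": [0,0,0],"delta_rot": [0,0,0],"fingers": -1},
  ],
  squeeze=40,
)

```text
time_s: 14.8
tcp_pos: [0.543, -0.3042, 0.0124]
eef_rot: [-179.9, -45.1, -101.3]
contact_force: [-0.8, 2.1, 4.4]
gripper_width: 0.0636
gripper_force: 40.0
```

Run:
```python
from h import *
tgt((.5453,-.291,.024),78.6,45)
```

```text
TCP [ 0.5426 -0.3042  0.0106] slide [-0.008  0.002  0.009] after rot [-0.008  0.002  0.009] rot [-0.03 -0.02  0.02]
up 0.1 m: [ 0.471  0.    -0.471]
t 14.8 pos [ 0.543  -0.3042  0.0124] rot [-179.9  -45.1 -101.3] w 0.0636 f [-0.8  2.1  4.4]
q [  4.  33. -46.  65. -49. -76.]
```

Call:
play_rows(
  rows=[
    {"slide": [0.1,0,-0.1],"delta_rot": [0,0,0],"fingers": -1},
    {"slide": [0.26,0,-0.26],"delta_rot": [0,0,0],"fingers": -1},
    {"slide": [0.27,0,-0.27],"delta_rot": [0,0,0],"fingers": -1},
    {"slide": [0.27,0,-0.27],"delta_rot": [0,0,0],"fingers": -1},
    {"slide": [0,0,0],"delta_rot": [0,-1,0],"fingers": -1},
    {"slide": [0,0,0],"delta_rot": [0,-1,0],"fingers": -1},
    {"slide": [0,0,0],"delta_rot": [0,-1,0],"fingers": -1},
    {"slide": [0,0,0],"delta_rot": [0,-1,0],"fingers": -1},
  ],
)

```text
time_s: 15.8
tcp_pos: [0.5416, -0.3035, 0.2015]
eef_rot: [179.9, -26.6, -101.2]
contact_force: [-0.6, -0.5, -5.6]
gripper_width: 0.0637
gripper_force: 40.0
```

Call:
play_rows(
  rows=[
    {"slide": [0,0,0],"delta_rot": [0,-1,0],"fingers": -1},
    {"slide": [0,0,0],"delta_rot": [0,-1,0],"fingers": -1},
    {"slide": [0,0,0],"delta_rot": [0,-1,0],"fingers": -1},
    {"slide": [0,0,0],"delta_rot": [0,-1,0],"fingers": -1},
    {"slide": [0,0,0],"delta_rot": [0,-1,0],"fingers": -1},
    {"slide": [0,0,0],"delta_rot": [0,-0.8,0],"fingers": -1},
    {"slide": [0,0,0],"delta_rot": [0,0,0],"fingers": -1},
  ],
)

```text
time_s: 16.68
tcp_pos: [0.5417, -0.3045, 0.2016]
eef_rot: [179.9, -0.1, -101.4]
contact_force: [0.5, -0.0, -6.1]
gripper_width: 0.0636
gripper_force: 40.0
```

Run:
```python
from h import *
def outline(c,s,box):
    x0,y0,x1,y1=box; g=cv2.cvtColor(c['image'],cv2.COLOR_BGR2GRAY)[y0:y1,x0:x1]
    hs=cv2.cvtColor(c['image'],cv2.COLOR_BGR2HSV)[y0:y1,x0:x1]
    m=(g>g.max()*0.62)
    k=rect(m); b=cv2.boxPoints(k)+[x0+.0,y0+.0]
    cs,_=cv2.findContours(m.astype(np.uint8),cv2.RETR_EXTERNAL,cv2.CHAIN_APPROX_NONE); q=max(cs,key=cv2.contourArea)
    h=cv2.convexHull(q); ap=cv2.approxPolyN(h,4).reshape(-1,2)+[x0,y0]
    W=np.array([ray(c,s,u,v,.006)[:2] for u,v in ap]); 
    print(ap.tolist(),'ctr',W.mean(0).round(4),[round(float(np.linalg.norm(W[i]-W[i-1])),4) for i in range(4)],[round(float(np.degrees(np.arctan2(*(W[i]-W[i-1])[::-1]))),1) for i in range(4)])
outline(*load('t1.png'),(113,203,168,250)); outline(*load('s1.png'),(222,290,302,365))
need()
```

```text
[[162, 212], [156, 247], [115, 242], [122, 206]] ctr [0.4975 0.2871] [0.0977, 0.0837, 0.0979, 0.0866] [-96.9, 174.4, 84.7, -5.7]
[[292, 309], [277, 357], [227, 342], [247, 296]] ctr [0.4981 0.284 ] [0.082, 0.0931, 0.0839, 0.0945] [173.9, 84.2, -5.1, -97.0]
t 16.68 pos [ 0.5417 -0.3045  0.2016] rot [ 1.799e+02 -1.000e-01 -1.014e+02] w 0.0636 f [ 0.5 -0.  -6.1]
```

Call:
play_rows(
  rows=[
    {"slide": [-0.35,0.097,0],"delta_rot": [0,0,0],"fingers": -1},
    {"slide": [-0.35,0.097,0],"delta_rot": [0,0,0],"fingers": -1},
    {"slide": [-0.35,0.097,0],"delta_rot": [0,0,0],"fingers": -1},
    {"slide": [-0.35,0.097,0],"delta_rot": [0,0,0],"fingers": -1},
    {"slide": [-0.35,0.097,0],"delta_rot": [0,0,0],"fingers": -1},
    {"slide": [-0.35,0.097,0],"delta_rot": [0,0,0],"fingers": -1},
    {"slide": [-0.35,0.097,0],"delta_rot": [0,0,0],"fingers": -1},
    {"slide": [-0.35,0.097,0],"delta_rot": [0,0,0],"fingers": -1},
  ],
)

```text
time_s: 17.68
tcp_pos: [0.5093, 0.1323, 0.2008]
eef_rot: [180.0, -0.3, -101.2]
contact_force: [0.6, -0.2, -5.2]
gripper_width: 0.0637
gripper_force: 40.0
```

Call:
play_rows(
  rows=[
    {"slide": [-0.35,0.097,0],"delta_rot": [0,0,0],"fingers": -1},
    {"slide": [-0.35,0.097,0],"delta_rot": [0,0,0],"fingers": -1},
    {"slide": [-0.35,0.097,0],"delta_rot": [0,0,0],"fingers": -1},
    {"slide": [0,0,0],"delta_rot": [0,0,-0.63],"fingers": -1},
    {"slide": [0,0,0],"delta_rot": [0,0,-0.63],"fingers": -1},
    {"slide": [0,0,0],"delta_rot": [0,-0.98,0],"fingers": -1},
    {"slide": [0,0,0],"delta_rot": [0,-0.98,0],"fingers": -1},
    {"slide": [0,0,0],"delta_rot": [0,-0.98,0],"fingers": -1},
  ],
)

```text
time_s: 18.68
tcp_pos: [0.4973, 0.2933, 0.1998]
eef_rot: [179.9, 13.3, -95.5]
contact_force: [-0.1, -0.7, -5.0]
gripper_width: 0.0637
gripper_force: 40.0
```

Call:
play_rows(
  rows=[
    {"slide": [0,0,0],"delta_rot": [0,-0.98,0],"fingers": -1},
    {"slide": [0,0,0],"delta_rot": [0,-0.98,0],"fingers": -1},
    {"slide": [0,0,0],"delta_rot": [0,-0.98,0],"fingers": -1},
    {"slide": [0,0,0],"delta_rot": [0,-0.98,0],"fingers": -1},
    {"slide": [0,0,0],"delta_rot": [0,-0.98,0],"fingers": -1},
    {"slide": [0,0,0],"delta_rot": [0,-0.98,0],"fingers": -1},
    {"slide": [0,0,0],"delta_rot": [0,-0.98,0],"fingers": -1},
    {"slide": [0,0,0],"delta_rot": [0,0,0],"fingers": -1},
  ],
)

```text
time_s: 19.68
tcp_pos: [0.4976, 0.2918, 0.1986]
eef_rot: [179.6, 44.6, -95.9]
contact_force: [0.2, -0.6, -4.8]
gripper_width: 0.0638
gripper_force: 40.0
```

Run:
```python
from h import *
tgt((.498,.285,.052),84.4,-45)
c,s=snap('side','s6.png'); cv2.imwrite('pics/z6.png',cv2.resize(c['image'][200:350,170:370],(800,600),interpolation=cv2.INTER_CUBIC))
```

```text
TCP [0.4993 0.2984 0.0386] slide [ 0.716 -0.012  0.791] after rot [ 0.722 -0.007  0.786] rot [ 0.04 -0.1  -0.04]
up 0.1 m: [-0.471  0.    -0.471]
t 19.68 pos [0.4976 0.2918 0.1986] rot [179.6  44.6 -95.9] w 0.0638 f [ 0.2 -0.6 -4.8]
q [ 18.   9. -15. -50. -57.   1.]
```

View pics/z6.png

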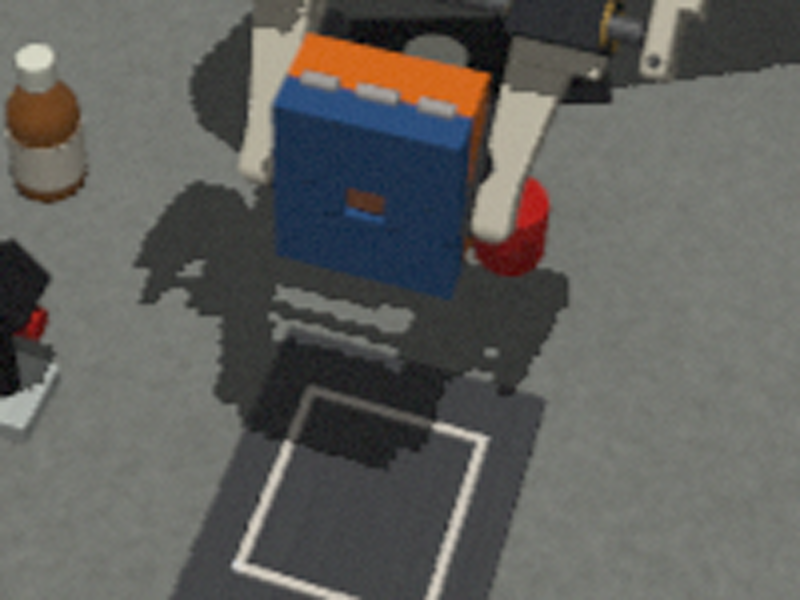

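The case hangs upright with the hinge on top and the window side toward the plate's +y. I lower it onto the plate.

Call:
play_rows(
  rows=[
    {"slide": [0.18,-0.007,0.197],"delta_rot": [0.04,-0.1,-0.04],"fingers": -1},
    {"slide": [0.18,0,0.197],"delta_rot": [0,0,0],"fingers": -1},
    {"slide": [0.18,0,0.197],"delta_rot": [0,0,0],"fingers": -1},
    {"slide": [0.18,0,0.197],"delta_rot": [0,0,0],"fingers": -1},
    {"slide": [0,0,0],"delta_rot": [0,0,0],"fingers": -1},
    {"slide": [0,0,0],"delta_rot": [0,0,0],"fingers": -1},
  ],
)

```text
time_s: 20.48
tcp_pos: [0.5013, 0.3013, 0.0422]
eef_rot: [-179.6, 45.2, -95.1]
contact_force: [0.2, 0.1, -4.4]
gripper_width: 0.0636
gripper_force: 40.0
```

Run:
```python
from h import *
tgt((.498,.285,.046),84.4,-45)
```

```text
TCP [0.4993 0.2984 0.0326] slide [0.06  0.012 0.03 ] after rot [0.06  0.011 0.03 ] rot [-0.02  0.03  0.07]
up 0.1 m: [-0.471  0.    -0.471]
t 20.48 pos [0.5013 0.3013 0.0422] rot [-179.6   45.2  -95.1] w 0.0636 f [ 0.2  0.1 -4.4]
q [ 15.  24. -19. -62. -48.  24.]
```

Call:
play_rows(
  rows=[
    {"slide": [0.019,0,0.019],"delta_rot": [0,0.03,0.05],"fingers": -1},
    {"slide": [0.019,0,0.019],"delta_rot": [0,0,0],"fingers": -1},
    {"slide": [0,0,0],"delta_rot": [0,0,0],"fingers": -1},
  ],
)

```text
time_s: 20.85
tcp_pos: [0.5009, 0.3009, 0.0333]
eef_rot: [-179.8, 45.1, -95.6]
contact_force: [-0.2, -0.4, -5.2]
gripper_width: 0.0638
gripper_force: 40.0
```

Call:
play_rows(
  rows=[
    {"slide": [0.009,0,0.009],"delta_rot": [0,0,0],"fingers": -1},
    {"slide": [0,0,0],"delta_rot": [0,0,0],"fingers": -1},
  ],
)

```text
time_s: 21.1
tcp_pos: [0.5008, 0.3009, 0.0309]
eef_rot: [-179.9, 45.1, -95.6]
contact_force: [-0.6, -0.4, -4.3]
gripper_width: 0.064
gripper_force: 40.0
```

Call:
play_rows(
  rows=[
    {"slide": [0.005,0,0.005],"delta_rot": [0,0,0],"fingers": -1},
    {"slide": [0,0,0],"delta_rot": [0,0,0],"fingers": -1},
  ],
)

```text
time_s: 21.35
tcp_pos: [0.5009, 0.3009, 0.0298]
eef_rot: [-179.9, 45.1, -95.6]
contact_force: [0.3, -0.1, -5.2]
gripper_width: 0.0638
gripper_force: 40.0
```

Call:
play_rows(
  rows=[
    {"slide": [0.005,0,0.005],"delta_rot": [0,0,0],"fingers": -1},
    {"slide": [0,0,0],"delta_rot": [0,0,0],"fingers": -1},
  ],
)

```text
time_s: 21.6
tcp_pos: [0.5008, 0.301, 0.0288]
eef_rot: [-179.9, 45.1, -95.6]
contact_force: [-0.1, -0.1, -5.9]
gripper_width: 0.0636
gripper_force: 40.0
```

Call:
play_rows(
  rows=[
    {"slide": [0.005,0,0.005],"delta_rot": [0,0,0],"fingers": -1},
    {"slide": [0,0,0],"delta_rot": [0,0,0],"fingers": -1},
  ],
)

```text
time_s: 21.85
tcp_pos: [0.5008, 0.3009, 0.0277]
eef_rot: [-179.9, 45.1, -95.6]
contact_force: [-0.5, -0.1, -6.0]
gripper_width: 0.0637
gripper_force: 40.0
```

Call:
play_rows(
  rows=[
    {"slide": [0.005,0,0.005],"delta_rot": [0,0,0],"fingers": -1},
    {"slide": [0,0,0],"delta_rot": [0,0,0],"fingers": -1},
  ],
)

```text
time_s: 22.1
tcp_pos: [0.5009, 0.301, 0.0275]
eef_rot: [-179.9, 45.1, -95.5]
contact_force: [-3.1, -2.1, 3.3]
gripper_width: 0.064
gripper_force: 40.0
```

Call:
play_rows(
  rows=[
    {"slide": [0.004,0,0.004],"delta_rot": [0,0,0],"fingers": -1},
    {"slide": [0,0,0],"delta_rot": [0,0,0],"fingers": -1},
  ],
)

```text
time_s: 22.35
tcp_pos: [0.5009, 0.301, 0.0274]
eef_rot: [-179.8, 45.1, -95.5]
contact_force: [-5.0, -5.8, 11.5]
gripper_width: 0.0634
gripper_force: 40.0
```

Call:
play_rows(
  rows=[
    {"slide": [0,0,0],"delta_rot": [0,0,0],"fingers": 1},
    {"slide": [0,0,0],"delta_rot": [0,0,0],"fingers": 1},
    {"slide": [0,0,0],"delta_rot": [0,0,0],"fingers": 1},
    {"slide": [0,0,-0.2],"delta_rot": [0,0,0],"fingers": 1},
    {"slide": [0,0,-0.3],"delta_rot": [0,0,0],"fingers": 1},
    {"slide": [0,0,-0.35],"delta_rot": [0,0,0],"fingers": 1},
    {"slide": [0,0,0],"delta_rot": [0,1,0],"fingers": 1},
    {"slide": [0,0,0],"delta_rot": [0,1,0],"fingers": 1},
  ],
)

```text
time_s: 23.35
tcp_pos: [0.4928, 0.2101, 0.1167]
eef_rot: [-179.8, 35.8, -95.7]
contact_force: [-0.4, -0.4, -0.5]
gripper_width: 0.088
gripper_force: 0.0
```

Call:
play_rows(
  rows=[
    {"slide": [0,0,0],"delta_rot": [0,1,0],"fingers": 1},
    {"slide": [0,0,0],"delta_rot": [0,1,0],"fingers": 1},
    {"slide": [0,0,0],"delta_rot": [0,1,0],"fingers": 1},
    {"slide": [0,0,0],"delta_rot": [0,1,0],"fingers": 1},
    {"slide": [0,0,0],"delta_rot": [0,1,0],"fingers": 1},
    {"slide": [0,0,0],"delta_rot": [0,1,0],"fingers": 1},
    {"slide": [0,0,0],"delta_rot": [0,1,0],"fingers": 1},
    {"slide": [0,0,0],"delta_rot": [0,0.85,0],"fingers": 1},
  ],
)

```text
time_s: 24.35
tcp_pos: [0.4917, 0.2115, 0.116]
eef_rot: [-179.9, -0.2, -95.6]
contact_force: [-0.7, -0.0, -0.3]
gripper_width: 0.0878
gripper_force: 0.0
```

Call:
play_rows(
  rows=[
    {"slide": [0,0,-0.3],"delta_rot": [0,0,0],"fingers": 1},
    {"slide": [0,0,-0.3],"delta_rot": [0,0,0],"fingers": 1},
    {"slide": [-0.3,0,0],"delta_rot": [0,0,0],"fingers": 1},
    {"slide": [-0.3,0,0],"delta_rot": [0,0,0],"fingers": 1},
    {"slide": [0,0,0],"delta_rot": [0,0,0],"fingers": 1},
    {"slide": [0,0,0],"delta_rot": [0,0,0],"fingers": 1},
  ],
)

```text
time_s: 25.1
tcp_pos: [0.5002, 0.3008, 0.2053]
eef_rot: [-180.0, -0.1, -95.6]
contact_force: [0.1, -1.1, 0.1]
gripper_width: 0.0877
gripper_force: 0.0
```

Run:
```python
from h import *
need()
c,s=snap('wrist','w7.png'); c2,s2=snap('side','s7.png')
cv2.imwrite('pics/z7.png',np.hstack([c['image'][60:360,56:456],cv2.resize(c2['image'][250:370,190:350],(400,300),interpolation=cv2.INTER_CUBIC)]))
```

```text
t 25.1 pos [0.5002 0.3008 0.2053] rot [-1.80e+02 -1.00e-01 -9.56e+01] w 0.0877 f [ 0.1 -1.1  0.1]
```

View pics/z7.png

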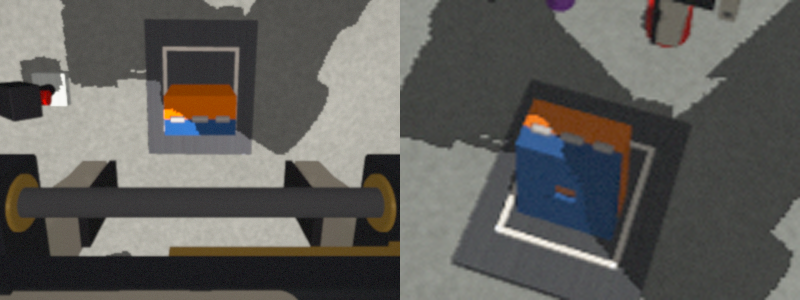

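The case stands on its -x edge on the plate. In the full wrist frame, its window-side top edge runs from (220,195) to (292,195). The plate's corners are at (202,79), (313,79), (311,213) and (204,213).

Run:
```python
from h import *
c,s=load('w7.png')
A=[ray(c,s,u+56,v+60,.082) for u,v in [(164,135.5),(236.5,135.5)]]
print('blue top edge',A,np.linalg.norm(A[0]-A[1]))
W=np.array([ray(c,s,u+56,v+60,.006)[:2] for u,v in [(145.5,20),(257.5,20),(254.5,153.5),(148.5,153.5)]])
print('plate',W.round(4).tolist(),W.mean(0),[round(float(np.linalg.norm(W[i]-W[i-1])),4) for i in range(4)],[round(float(np.degrees(np.arctan2(*(W[i]-W[i-1])[::-1]))),1) for i in range(4)])
O=np.array([ray(c,s,u+56,v+60,.006)[:2] for u,v in [(163,47.5),(239,47.5)]]); print('outline -y edge outer',O,O.mean(0),np.linalg.norm(O[0]-O[1]))
g=c['image'][:, :, :].astype(int); hs=cv2.cvtColor(c['image'],cv2.COLOR_BGR2HSV)
m=(hs[...,0]>100)&(hs[...,0]<125)&(hs[...,1]>120)
for u in (225,240,256,272,287): y=np.where(m[170:205,u])[0]+170; print(u,y.min(),y.max(),end=' | ')
for v in (183,187,191): x=np.where(m[v,200:310])[0]+200; print(v,x.min(),x.max())
gr=c['image'].mean(2).astype(int); print(gr[140,195:215].tolist(),gr[140,305:320].tolist()); print(gr[74:86,250].tolist(),gr[205:222,250].tolist(),gr[100:115,270].tolist())
```

```text
blue top edge [array([0.53455717, 0.3106077 , 0.082     ]), array([0.4686776 , 0.31700413, 0.082     ])] 0.06618937026997009
plate [[0.5491, 0.204], [0.4314, 0.2155], [0.4426, 0.3642], [0.5666, 0.3522]] [0.49741055 0.28397326] [0.1492, 0.1183, 0.1492, 0.1246] [-96.7, 174.4, 85.7, -5.5]
outline -y edge outer [[0.53427949 0.23377059]
 [0.45269457 0.24171823]] [0.49348703 0.23774441] 0.08197111925011889
225 181 194 | 240 183 194 | 256 183 194 | 272 183 194 | 287 181 194 | 183 221 290
187 222 290
191 221 290
[163, 161, 162, 162, 162, 161, 146, 112, 81, 75, 75, 74, 76, 74, 75, 79, 83, 63, 56, 52] [51, 49, 50, 52, 52, 61, 75, 83, 83, 82, 85, 85, 83, 82, 86]
[81, 82, 85, 84, 79, 66, 52, 54, 49, 51, 50, 45] [109, 109, 109, 108, 110, 106, 108, 112, 117, 141, 169, 174, 175, 176, 176, 175, 175] [44, 47, 52, 51, 52, 54, 73, 112, 136, 142, 127, 84, 57, 51, 51]
```

Call:
play_rows(
  rows=[
    {"slide": [0,0,0],"delta_rot": [0,0.98,0],"fingers": 1},
    {"slide": [0,0,0],"delta_rot": [0,0.98,0],"fingers": 1},
    {"slide": [0,0,0],"delta_rot": [0,0.98,0],"fingers": 1},
    {"slide": [0,0,0],"delta_rot": [0,0.98,0],"fingers": 1},
    {"slide": [0,0,0],"delta_rot": [0,0.98,0],"fingers": 1},
    {"slide": [0,0,0],"delta_rot": [0,0.98,0],"fingers": 1},
    {"slide": [0,0,0],"delta_rot": [0,0.98,0],"fingers": 1},
    {"slide": [0,0,0],"delta_rot": [0,0.98,0],"fingers": 1},
  ],
)

```text
time_s: 26.2
tcp_pos: [0.5008, 0.3002, 0.2062]
eef_rot: [-179.9, -36.1, -95.8]
contact_force: [0.1, -0.9, -0.6]
gripper_width: 0.0881
gripper_force: 0.0
```

Call:
play_rows(
  rows=[
    {"slide": [0,0,0],"delta_rot": [0,0.98,0],"fingers": 1},
    {"slide": [0,0,0],"delta_rot": [0,0.98,0],"fingers": 1},
    {"slide": [0,0,0],"delta_rot": [0,0,0],"fingers": 1},
    {"slide": [0,0,0],"delta_rot": [0,0,0],"fingers": 1},
  ],
)

```text
time_s: 26.7
tcp_pos: [0.5008, 0.3005, 0.206]
eef_rot: [-179.9, -44.9, -95.8]
contact_force: [0.6, -0.2, 0.1]
gripper_width: 0.0875
gripper_force: 0.0
```

Run:
```python
from h import *
tgt((.5005,.302,.044),84.5,45)
```

```text
TCP [0.4992 0.2886 0.0306] slide [-0.769  0.005  0.885] after rot [-0.771  0.003  0.884] rot [ 0.02  0.02 -0.04]
up 0.1 m: [ 0.471  0.    -0.471]
t 26.7 pos [0.5008 0.3005 0.206 ] rot [-179.9  -44.9  -95.8] w 0.0875 f [ 0.6 -0.2  0.1]
q [ 61.  34.  -1.  17. -97. -71.]
```

Call:
play_rows(
  rows=[
    {"slide": [-0.19,0.003,0.22],"delta_rot": [0,0,0],"fingers": 1},
    {"slide": [-0.19,0,0.22],"delta_rot": [0,0,0],"fingers": 1},
    {"slide": [-0.19,0,0.22],"delta_rot": [0,0,0],"fingers": 1},
    {"slide": [-0.19,0,0.22],"delta_rot": [0,0,0],"fingers": 1},
    {"slide": [0,0,0],"delta_rot": [0,0,0],"fingers": 1},
    {"slide": [0,0,0],"delta_rot": [0,0,0],"fingers": 1},
  ],
)

```text
time_s: 27.45
tcp_pos: [0.5001, 0.2889, 0.0339]
eef_rot: [-179.8, -44.9, -95.8]
contact_force: [0.3, -0.7, 0.1]
gripper_width: 0.0877
gripper_force: 0.0
```

Run:
```python
from h import *
tgt((.5005,.302,.044),84.5,45)
```

```text
TCP [0.4992 0.2886 0.0306] slide [-0.014  0.006  0.018] after rot [-0.014  0.006  0.018] rot [-0.    0.03 -0.05]
up 0.1 m: [ 0.471  0.    -0.471]
t 27.45 pos [0.5001 0.2889 0.0339] rot [-179.8  -44.9  -95.8] w 0.0877 f [ 0.3 -0.7  0.1]
q [ 60.  44.  -9.  17. -80. -76.]
```

Correct slightly, grip, lift 100 mm and turn.

Call:
play_rows(
  rows=[
    {"slide": [-0.014,0.004,0.018],"delta_rot": [0,0.03,-0.05],"fingers": 1},
    {"slide": [0,0,0],"delta_rot": [0,0,0],"fingers": 1},
    {"slide": [0,0,0],"delta_rot": [0,0,0],"fingers": -1},
    {"slide": [0,0,0],"delta_rot": [0,0,0],"fingers": -1},
    {"slide": [0,0,0],"delta_rot": [0,0,0],"fingers": -1},
    {"slide": [0,0,0],"delta_rot": [0,0,0],"fingers": -1},
    {"slide": [0,0,0],"delta_rot": [0,0,0],"fingers": -1},
  ],
  squeeze=40,
)

```text
time_s: 28.32
tcp_pos: [0.4987, 0.2879, 0.0286]
eef_rot: [179.9, -45.1, -95.4]
contact_force: [0.5, 0.3, 1.5]
gripper_width: 0.0637
gripper_force: 40.0
```

Run:
```python
from h import *
tgt((.5005,.302,.044),84.5,45)
```

```text
TCP [0.4992 0.2886 0.0306] slide [ 0.006 -0.003 -0.013] after rot [ 0.006 -0.003 -0.013] rot [ 0.01 -0.03  0.01]
up 0.1 m: [ 0.471  0.    -0.471]
t 28.32 pos [0.4987 0.2879 0.0286] rot [179.9 -45.1 -95.4] w 0.0637 f [0.5 0.3 1.5]
q [ 60.  44.  -9.  17. -80. -76.]
```

Call:
play_rows(
  rows=[
    {"slide": [0.12,0,-0.12],"delta_rot": [0,0,0],"fingers": -1},
    {"slide": [0.18,0,-0.18],"delta_rot": [0,0,0],"fingers": -1},
    {"slide": [0.2,0,-0.2],"delta_rot": [0,0,0],"fingers": -1},
    {"slide": [0,0,0],"delta_rot": [0,-1,0],"fingers": -1},
    {"slide": [0,0,0],"delta_rot": [0,-1,0],"fingers": -1},
    {"slide": [0,0,0],"delta_rot": [0,-1,0],"fingers": -1},
    {"slide": [0,0,0],"delta_rot": [0,-1,0],"fingers": -1},
    {"slide": [0,0,0],"delta_rot": [0,-1,0],"fingers": -1},
  ],
)

```text
time_s: 29.32
tcp_pos: [0.498, 0.2879, 0.1336]
eef_rot: [179.8, -22.1, -95.5]
contact_force: [-0.1, 0.1, -4.9]
gripper_width: 0.0639
gripper_force: 40.0
```

Call:
play_rows(
  rows=[
    {"slide": [0,0,0],"delta_rot": [0,-1,0],"fingers": -1},
    {"slide": [0,0,0],"delta_rot": [0,-1,0],"fingers": -1},
    {"slide": [0,0,0],"delta_rot": [0,-1,0],"fingers": -1},
    {"slide": [0,0,0],"delta_rot": [0,-1,0],"fingers": -1},
    {"slide": [0,0,0],"delta_rot": [0,-1,0],"fingers": -1},
    {"slide": [0,0,0],"delta_rot": [0,-1,0],"fingers": -1},
    {"slide": [0,0,0],"delta_rot": [0,-1,0],"fingers": -1},
    {"slide": [0,0,0],"delta_rot": [0,-1,0],"fingers": -1},
  ],
)

```text
time_s: 30.32
tcp_pos: [0.4974, 0.2874, 0.1336]
eef_rot: [179.8, 14.5, -95.6]
contact_force: [0.6, 0.1, -5.6]
gripper_width: 0.0637
gripper_force: 40.0
```

Call:
play_rows(
  rows=[
    {"slide": [0,0,0],"delta_rot": [0,-1,0],"fingers": -1},
    {"slide": [0,0,0],"delta_rot": [0,-1,0],"fingers": -1},
    {"slide": [0,0,0],"delta_rot": [0,-1,0],"fingers": -1},
    {"slide": [0,0,0],"delta_rot": [0,-1,0],"fingers": -1},
    {"slide": [0,0,0],"delta_rot": [0,-1,0],"fingers": -1},
    {"slide": [0,0,0],"delta_rot": [0,-1,0],"fingers": -1},
    {"slide": [0,0,0],"delta_rot": [0,-0.6,0],"fingers": -1},
    {"slide": [0,0,0],"delta_rot": [0,0,0],"fingers": -1},
  ],
)

```text
time_s: 31.32
tcp_pos: [0.4982, 0.2866, 0.1329]
eef_rot: [179.6, 44.6, -95.9]
contact_force: [1.2, -0.0, -3.8]
gripper_width: 0.0638
gripper_force: 40.0
```

Run:
```python
from h import *
tgt((.4975,.2845,.045),84.5,-45)
c,s=snap('side','s8.png'); cv2.imwrite('pics/z8.png',cv2.resize(c['image'][220:370,170:370],(800,600),interpolation=cv2.INTER_CUBIC))
```

```text
TCP [0.4988 0.2979 0.0316] slide [0.42  0.    0.534] after rot [0.424 0.003 0.531] rot [ 0.02 -0.09 -0.06]
up 0.1 m: [-0.471  0.    -0.471]
t 31.32 pos [0.4982 0.2866 0.1329] rot [179.6  44.6 -95.9] w 0.0638 f [ 1.2 -0.  -3.8]
q [ 16.  15. -18. -55. -53.  11.]
```

View pics/z8.png

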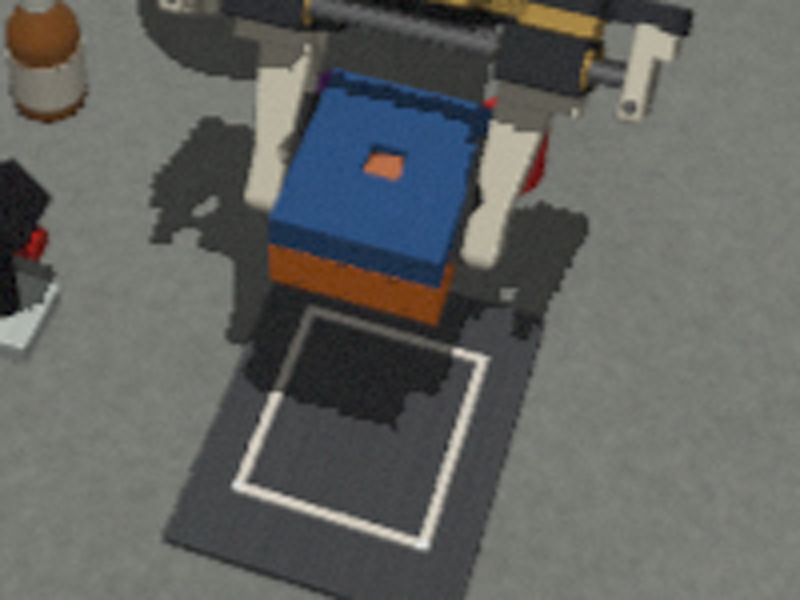

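Window up, with copper showing in it. I lower it to about 15 mm above the plate.

Call:
play_rows(
  rows=[
    {"slide": [0.14,0,0.18],"delta_rot": [0.02,-0.09,-0.06],"fingers": -1},
    {"slide": [0.14,0.003,0.18],"delta_rot": [0,0,0],"fingers": -1},
    {"slide": [0.13,0,0.18],"delta_rot": [0,0,0],"fingers": -1},
    {"slide": [0,0,0],"delta_rot": [0,0,0],"fingers": -1},
    {"slide": [0,0,0],"delta_rot": [0,0,0],"fingers": -1},
  ],
)

```text
time_s: 32.0
tcp_pos: [0.5001, 0.3021, 0.0348]
eef_rot: [-179.7, 45.1, -95.1]
contact_force: [-0.1, 0.7, -5.2]
gripper_width: 0.0636
gripper_force: 40.0
```

Run:
```python
from h import *
tgt((.4975,.2865,.033),84.5,-45)
```

```text
TCP [0.4988 0.2999 0.0196] slide [0.083 0.008 0.061] after rot [0.083 0.007 0.061] rot [-0.01  0.02  0.07]
up 0.1 m: [-0.471  0.    -0.471]
t 32.0 pos [0.5001 0.3021 0.0348] rot [-179.7   45.1  -95.1] w 0.0636 f [-0.1  0.7 -5.2]
q [ 15.  25. -19. -63. -48.  25.]
```

Call:
play_rows(
  rows=[
    {"slide": [0.042,0.006,0.031],"delta_rot": [0,0.02,0.06],"fingers": -1},
    {"slide": [0.042,0,0.03],"delta_rot": [0,0,0],"fingers": -1},
    {"slide": [0,0,0],"delta_rot": [0,0,0],"fingers": -1},
    {"slide": [0,0,0],"delta_rot": [0,0,0],"fingers": -1},
  ],
)

```text
time_s: 32.5
tcp_pos: [0.4988, 0.2993, 0.0185]
eef_rot: [180.0, 45.0, -95.6]
contact_force: [0.4, 0.2, -4.8]
gripper_width: 0.0639
gripper_force: 40.0
```

Run:
```python
from h import *
tgt((.4975,.2865,.030),84.5,-45)
```

```text
TCP [0.4988 0.2999 0.0166] slide [0.007 0.    0.012] after rot [0.007 0.    0.012] rot [-0.01  0.   -0.01]
up 0.1 m: [-0.471  0.    -0.471]
t 32.5 pos [0.4988 0.2993 0.0185] rot [180.   45.  -95.6] w 0.0639 f [ 0.4  0.2 -4.8]
q [ 14.  26. -19. -64. -48.  27.]
```

Call:
play_rows(
  rows=[
    {"slide": [0.007,0,0.011],"delta_rot": [0,0,0],"fingers": -1},
    {"slide": [0,0,0],"delta_rot": [0,0,0],"fingers": -1},
  ],
)

```text
time_s: 32.75
tcp_pos: [0.4988, 0.2999, 0.0166]
eef_rot: [180.0, 45.0, -95.6]
contact_force: [1.2, -0.0, -4.6]
gripper_width: 0.0639
gripper_force: 40.0
```

Call:
play_rows(
  rows=[
    {"slide": [0.004,0,0.004],"delta_rot": [0,0,0],"fingers": -1},
    {"slide": [0,0,0],"delta_rot": [0,0,0],"fingers": -1},
  ],
)

```text
time_s: 33.0
tcp_pos: [0.4988, 0.3, 0.0165]
eef_rot: [-180.0, 45.1, -95.5]
contact_force: [-2.6, -3.6, 5.2]
gripper_width: 0.0638
gripper_force: 40.0
```

Call:
play_rows(
  rows=[
    {"slide": [0.002,0,0.002],"delta_rot": [0,0,0],"fingers": -1},
    {"slide": [0,0,0],"delta_rot": [0,0,0],"fingers": 1},
    {"slide": [0,0,0],"delta_rot": [0,0,0],"fingers": 1},
    {"slide": [0,0,0],"delta_rot": [0,0,0],"fingers": 1},
    {"slide": [0,0,-0.2],"delta_rot": [0,0,0],"fingers": 1},
    {"slide": [0,0,-0.3],"delta_rot": [0,0,0],"fingers": 1},
    {"slide": [0,0,-0.35],"delta_rot": [0,1,0],"fingers": 1},
    {"slide": [0,0,0],"delta_rot": [0,1,0],"fingers": 1},
  ],
)

```text
time_s: 34.0
tcp_pos: [0.4921, 0.2081, 0.1085]
eef_rot: [-179.6, 35.8, -95.5]
contact_force: [0.2, -0.3, -0.6]
gripper_width: 0.0872
gripper_force: 0.0
```

Call:
play_rows(
  rows=[
    {"slide": [0,0,0],"delta_rot": [0,1,0],"fingers": 1},
    {"slide": [0,0,0],"delta_rot": [0,1,0],"fingers": 1},
    {"slide": [0,0,0],"delta_rot": [0,1,0],"fingers": 1},
    {"slide": [0,0,0],"delta_rot": [0,1,0],"fingers": 1},
    {"slide": [0,0,0],"delta_rot": [0,1,0],"fingers": 1},
    {"slide": [0,0,0],"delta_rot": [0,1,0],"fingers": 1},
    {"slide": [0,0,0],"delta_rot": [0,1,0],"fingers": 1},
    {"slide": [0,0,0],"delta_rot": [0,0.8,0],"fingers": 1},
  ],
)

```text
time_s: 35.0
tcp_pos: [0.4897, 0.2105, 0.1054]
eef_rot: [180.0, -0.0, -95.5]
contact_force: [-1.0, 0.2, -0.2]
gripper_width: 0.0875
gripper_force: 0.0
```

Call:
play_rows(
  rows=[
    {"slide": [0,0,-0.3],"delta_rot": [0,0,0],"fingers": 1},
    {"slide": [0,0,-0.3],"delta_rot": [0,0,0],"fingers": 1},
    {"slide": [-0.35,0,0],"delta_rot": [0,0,0],"fingers": 1},
    {"slide": [-0.35,0,0],"delta_rot": [0,0,0],"fingers": 1},
    {"slide": [0,0,0],"delta_rot": [0,0,0],"fingers": 1},
    {"slide": [0,0,0],"delta_rot": [0,0,0],"fingers": 1},
  ],
)

```text
time_s: 35.75
tcp_pos: [0.4996, 0.3143, 0.1949]
eef_rot: [179.9, 0.0, -95.5]
contact_force: [-0.2, -0.3, 0.6]
gripper_width: 0.0876
gripper_force: 0.0
```

Run:
```python
from h import *
need()
c,s=snap('wrist','w9.png'); c2,s2=snap('side','s9.png')
cv2.imwrite('pics/z9.png',np.hstack([c['image'][60:360,56:456],cv2.resize(c2['image'][180:380,150:350],(400,400),interpolation=cv2.INTER_CUBIC)[:300] if 0 else cv2.resize(c2['image'][140:380,70:390],(400,300))]))
hs=cv2.cvtColor(c['image'],cv2.COLOR_BGR2HSV); m=(hs[...,0]>100)&(hs[...,0]<125)&(hs[...,1]>120); m[250:]=0
k=rect(m); print(k)
b=cv2.boxPoints(k); W=np.array([ray(c,s,u,v,.042)[:2] for u,v in b]); print(W.round(4).tolist(),W.mean(0),[round(float(np.linalg.norm(W[i]-W[i-1])),4) for i in range(4)],[round(float(np.degrees(np.arctan2(*(W[i]-W[i-1])[::-1]))),1) for i in range(4)])
```

```text
t 35.75 pos [0.4996 0.3143 0.1949] rot [179.9   0.  -95.5] w 0.0876 f [-0.2 -0.3  0.6]
((255.0, 141.5), (79.0, 66.0), 90.0)
[[0.5248, 0.2427], [0.4634, 0.2486], [0.4687, 0.3246], [0.5342, 0.3183]] [0.49777756 0.28353737] [0.0761, 0.0617, 0.0761, 0.0658] [-97.0, 174.5, 86.0, -5.5]
```

View pics/z9.png

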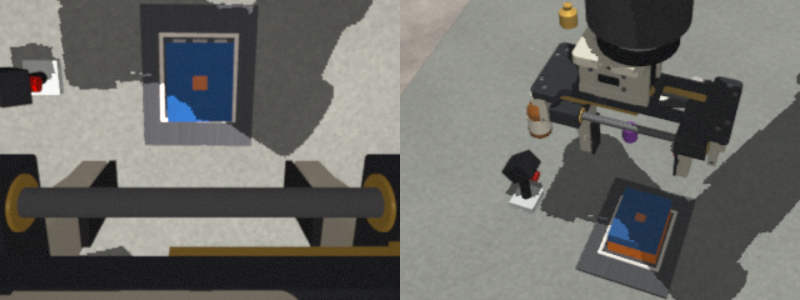

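The case lies flat, window up with copper showing in it. Its centre measures (0.4978, 0.2835), against (0.4974, 0.2840) for the outline, and both are at 84.5°.

```bash
python3 -c "
from plant import r
print(r.close_job())"
```

```text
the job is handed in; nothing more can be done
None
```

The job is handed in: the closed case, with the copper slug inside, lies flat and window up on the plate, within about 1 mm of the outline's centre and lined up with it, finished at about 36 s; I didn't re-measure the steel slugs, bottle and weight, but saw no contact with them.

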